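# Set the parts cleaner's timer by four clicks and start it

## Robot

A 6-joint arm with a two-finger parallel gripper is mounted at the origin on the work surface. World frame = base frame: x ahead of the robot, y to its left, z up, the work surface at z = 0. Lengths are in m, angles in rad, forces in N, time in s.
With the tool pointing down it reaches from about 0.3 to 0.775 m from the base axis. Payload 14.6 kg.
Tool frame: the origin (TCP) lies midway between the tips of the shut fingers; the grasp point (between the pads) lies 19 mm behind it (ctrl.grip_depth is the distance from the TCP to the grasp point, in m); z points along the fingers, x is the direction in which the jaws open and shut, and the axes are right-handed (so a half turn about z gives the same grasp; the last joint's range is limited). The gripper opens to 94 mm and grips with 3 to 60 N. Pads are 16 mm wide; open, the fingers measure 119 mm over their backs; the gripper's body (75 mm by 177 mm) begins 78 mm behind the grasp point.
Start: joints at [1.247, 0.3, 1.521, -0, 1.321, -0.067], TCP at [0.14, 0.532, 0.181] pointing down, gripper open.
Joint ranges: [-3.03, 3.03], [-0.79, 2.21], [0.23, 2.52], [-1.04, 4.18], [0, 3.07], [-2.55, 2.55]. Speed limits (rad/s): [2.22, 2.22, 2.57, 3.14, 3.14, 3.14].

## Interface

Orientations are given as [roll, pitch, yaw] about the fixed x, y, z axes, in that order (R = Rz(yaw) Ry(pitch) Rx(roll)).
In Python, from station import ctrl gives the robot as it stands.
- The arm moves only by the tool play_rows, never from a script. Its argument "steps" is a list that holds one entry, the list of rows, each a list of 7 numbers: the shift along the tool's x, y, z in cm, then the turn, a rotation vector about the tool's x, y, z in rad, then the opening, from 0 (shut) to 1 (fully open). In form: [[[x, y, z, ax, ay, az, hand], ...]]. A call has 1 to 20 rows; each row is the pose to reach, as a shift and turn from the pose measured when the call began, along the tool's axes at that moment; what a row does not reach only later rows make up. A row lasts 1/12 s, in which the tool goes at most 41.7 mm and 7.16 degrees, less where a joint would pass 70% of its speed; a pose out of reach is approached as far as the arm can. A call with a gripper value outside its range is refused whole. The fingers move at their own pace and stop on an object; "force" is the grip in N (left out, the last holds). Time passes only in rows, so rows that repeat a pose let the fingers close. It gives the time, the measured TCP pose, the force and the opening at its end, in the units of the state.
- ctrl.get_obs(): the state, without advancing time (a new reading comes with each control period).
- ctrl.camera(name): name is "scene" or "top" or "wrist"; returns a dict with "frame" (420x560x3 uint8, blue, green, red), "fovy" (degrees; the focal length in pixels is half the picture's height over the tangent of half this angle, whatever the lens; pixels are square), "cx", "cy" (the principal point, pixels), "world_to_cam" (4x4, takes a point from world to camera coordinates). Camera axes: x right, y up, looking along -z (the intrinsics and any distortion apply to the point x, -y, -z); pixel columns grow to the right and rows downward; lengths in m; the calibration is good to about 2 mm. A picture is of the moment at which its call begins. There is no depth.
- ctrl.hand_in(): hands the job in, once; it reports no verdict.
The state is a dict: "time_s": time; "qpos": joint angles; "joint_vel": joint speeds; "tau": joint torques, N m; "ee_pos": TCP position; "eef_rot": TCP orientation; "force": force on the tool from outside, world axes, zero at the start; "moment": the same for the moment, N m; "grip_width": finger opening in m.
Only numpy, scipy, OpenCV 4.12 (cv2) and the standard library are available. Lean on these libraries where they do the work, as an engineer would, in place of code of your own. Each camera call takes 0.05 s, during which the arm holds its last target. There are 200 camera calls.

## Task

Set the cleaning time on the parts cleaner: with a fingertip, push the timer dial's pointer round clockwise (seen from above) exactly four clicks from where it stands, without going past the fourth, gently and without gripping it. Then press the start button fully down, let it spring up and move clear. Leave the loose things on the bench alone.

Things in the scene. Friction and masses are not known exactly. Their poses are not given: they have to be found in the camera images.
- cleaner: Parts cleaner fixed to the bench. Origin on the bench; x away from the robot, y to its tank. Low grey deck, flat top 80 mm above the bench: x -100..100, y -240..60 mm. Steel tank with lid: x -115..115, y 55..265 mm, handle top 148 mm high. On the deck, at x about 0, stand timer dial and start button, one at y about -145, the other at -30 mm; which is which varies.
- dial_base: The whole timer dial, ring and knob, fixed on the deck; origin at the centre of the ring's underside, 80 mm above the bench, on the turning axis. Its x axis shows where the pointer points at the start and does not turn with the knob.
- dial (a joint): Turning of the timer dial about its vertical axis (rad): 0 at the start, growing clockwise from above. A click-stop every 20 deg (0.349 rad): four clicks = 1.396. Resists with at most 0.1 to 0.18 N m between two stops (3 to 6 N at 30 mm from the axis); past half way it snaps into the next stop by itself and settles within 0.03 rad of it. End stops just over 2 clicks back and 8 on.
- dial_axis (a point): Timer dial, pointer knob on a flat aluminium ring (92 mm across, 6 mm high, 18 marks): point on the turning axis at the knob's top, 120 mm above the bench. A grey disc 80 mm across (top 97 mm above the bench) carries an upright black bar 14 mm wide, 23 mm high, from 26 mm behind the axis (blunt tail) to 40 mm before it (nose, at the disc's rim, thin line on top).
- dial_nose (a point): The outer end of the dial's bar: middle of its width, at its top edge, 40 mm from the axis. The direction from dial_axis to dial_nose is where the pointer points; any direction is possible at the start.
- start (a joint): Start button's travel (m): 0 up, growing as it is pressed, 0.006 fully down; a spring (5 N when fully down) returns it.
- start_top (a point): Start button: a plain round metal push button 32 mm across in a low black housing on the control deck; this point is the middle of its top face, about 102 mm above the bench. It is pressed straight down.
- carburettor: Loose carburettor, about 75 x 80 x 65 mm, standing on the bench behind the cleaner. Origin under its centre. To be left alone.
- spanner: Loose spanner 160 mm long lying on the bench in front of the cleaner. To be left alone.
- jar: Loose jar 60 mm across and 70 mm high standing on the bench to the right of the control deck. Origin under its centre. To be left alone.

How it is judged:
By the outcome, as a careful person would: the job done as asked, in the order asked, and still so for the second after the job is handed in, with the robot touching nothing.
It also fails if it takes over 45 s, if anything falls off the work surface, if the arm or the gripper's body presses on something with over 40 N, if the wrist force passes 120 N, or if a joint passes its speed limit or range.

## Working session

There is one attempt and no reset: what is moved stays moved. The work goes in short steps, Python scripts to look and compute and a tool call to move; the robot and the scene stay as the last step left them, time stands still between calls to the robot, and variables do not carry over. Pictures are saved under pics/ and viewed, about 8 in all and at most 12, crops included, and the job is handed in when it is done.

Besides the shell and the picture viewer there is one more tool, called after "Call:" as name(argument=value, ...) on one line, values as JSON. play_rows: Moves the arm, as the interface text tells. Its arguments: {"type":"object","properties":{"steps":{"type":"array"},"force":{"type":"number"}},"required":["steps"]}

```bash
mkdir -p pics; ls; cat > h.py <<'E'
import numpy as np, cv2
from station import ctrl
def cam(n):
    c=ctrl.camera(n); return c
def proj(c,P):
    p=c["world_to_cam"]@np.append(P,1); f=c["frame"].shape[0]/2/np.tan(np.radians(c["fovy"])/2)
    return c["cx"]+f*p[0]/-p[2], c["cy"]-f*p[1]/-p[2]
def ray(c,u,v,z):
    f=c["frame"].shape[0]/2/np.tan(np.radians(c["fovy"])/2)
    M=np.linalg.inv(c["world_to_cam"]); d=M[:3,:3]@np.array([(u-c["cx"])/f,-(v-c["cy"])/f,-1]); o=M[:3,3]
    return o+d*(z-o[2])/d[2]
E
python3 - <<'E'
from h import *
o=ctrl.get_obs(); print({k:np.round(v,3) for k,v in o.items()})
for n in("top","scene"):
    c=cam(n); cv2.imwrite(f"pics/{n}0.png",c["frame"]); print(n,c["fovy"],c["cx"],c["cy"],[k for k in c],np.round(np.linalg.inv(c["world_to_cam"])[:3,3],3))
E
```

```text
pics
{'time_s': np.float64(0.0), 'qpos': array([ 1.247,  0.3  ,  1.522, -0.   ,  1.321, -0.067]), 'joint_vel': array([-0.001,  0.   ,  0.002, -0.001,  0.001,  0.001]), 'tau': array([-0.0000e+00, -5.3179e+01, -3.5275e+01,  7.1000e-02,  2.4000e-02,
       -0.0000e+00]), 'ee_pos': array([0.14 , 0.532, 0.18 ]), 'eef_rot': array([-3.142e+00,  1.000e-03,  1.314e+00]), 'force': array([ 0.521,  0.513, -0.52 ]), 'moment': array([ 0.008,  0.006, -0.049]), 'grip_width': np.float64(0.094)}
top 55.71461152239266 275.04917349922556 215.63896757777312 ['frame', 'fovy', 'cx', 'cy', 'world_to_cam'] [ 0.542 -0.04   0.933]
scene 57.9953493020135 279.41909810856015 207.80640059773293 ['frame', 'fovy', 'cx', 'cy', 'world_to_cam'] [0.819 0.375 0.673]
```

View pics/top0.png

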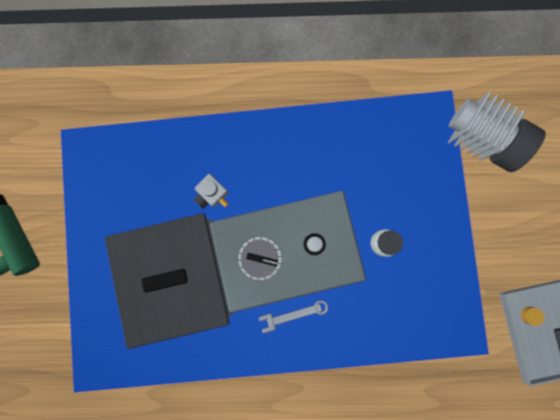

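View pics/scene0.png

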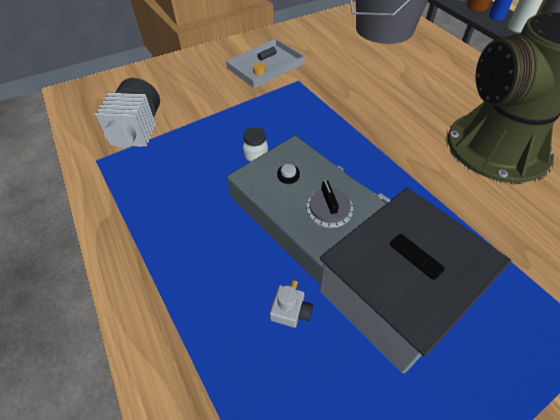

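The top view shows the dial at about (260,258), with its bar running (247,257)–(278,264). The button is at (315,244) and the tank is to the left. The scene view agrees: dial (330,208), button (288,173). Next I'll measure, with an enlarged crop.

```bash
python3 - <<'E'
from h import *
out=[]
cs={n:cam(n) for n in("top","scene")}
c=cs["top"];im=c["frame"]
g=im.max(2)
roi=np.zeros_like(g);roi[225:290,225:300]=1
def big(m):
    n,l,s,ce=cv2.connectedComponentsWithStats(m.astype(np.uint8)); i=1+np.argmax(s[1:,4]); return l==i,s[i],ce[i]
m,s,ce=big((g<45)&(roi>0)); print("bar",s,ce)
v,u=np.nonzero(m)
P=np.array([ray(c,a,b,.12)[:2] for a,b in zip(u,v)])
rc=cv2.minAreaRect((P*1000).astype(np.float32)); print("bar rect mm",rc)
# ring: bright marks
r=(g>150)&(roi>0); v,u=np.nonzero(r); 
Q=np.array([ray(c,a,b,.086)[:2] for a,b in zip(u,v)])*1000
el=cv2.minEnclosingCircle(Q.astype(np.float32)); print("ring",el,len(Q))
# button
roi2=np.zeros_like(g);roi2[230:258,300:330]=1
m,s,ce=big((g>130)&(roi2>0)); print("btn",s,ce,ray(c,*ce,.102))
a=cv2.resize(im[225:290,225:335],None,fx=7,fy=7,interpolation=cv2.INTER_CUBIC)
cv2.imwrite("pics/crop1.png",a)
E
```

```text
bar [247 254  30   8  99] [257.54545455 257.63636364]
bar rect mm ((521.7603759765625, 5.340246200561523), (59.34236145019531, 10.323827743530273), 75.21253204345703)
ring ((522.7681884765625, 11.781737327575684), 46.024227142333984) 237
btn [307 237  15  14 168] [314.14880952 243.63690476] [ 0.551533   -0.10382055  0.102     ]
```

View pics/crop1.png

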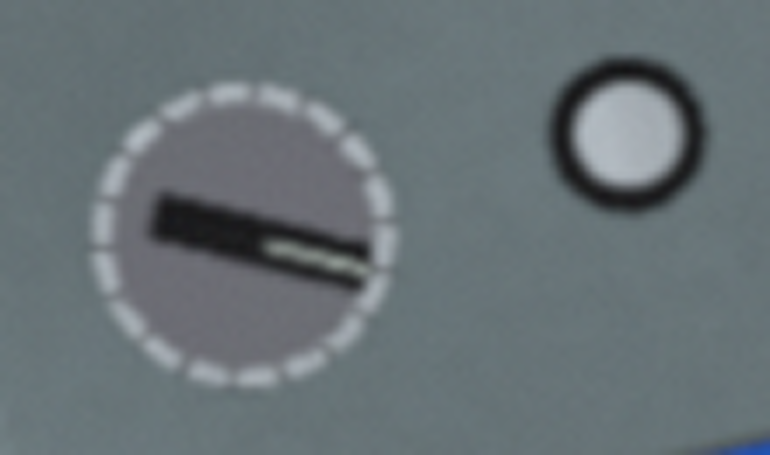

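The crop shows the thin line on the right-hand end, so the nose points image right and slightly down, at about -103° in the world. The axis is near (0.523, 0.012) and the button near (0.552, -0.104). I'll move shut fingers above the start side of the nose.

Call:
play_rows(steps=[[[0,0,-2,0,0,0,0],[-43.3,52.8,-2,0,0,-0.037,0],[-43.3,52.8,-2,0,0,-0.037,0],[-43.3,52.8,-2,0,0,-0.037,0],[-43.3,52.8,-2,0,0,-0.037,0],[-43.3,52.8,-2,0,0,-0.037,0],[-43.3,52.8,-2,0,0,-0.037,0],[-43.3,52.8,-2,0,0,-0.037,0],[-43.3,52.8,-2,0,0,-0.037,0],[-43.3,52.8,-2,0,0,-0.037,0],[-43.3,52.8,-2,0,0,-0.037,0],[-43.3,52.8,-2,0,0,-0.037,0],[-43.3,52.8,-2,0,0,-0.037,0],[-43.3,52.8,-2,0,0,-0.037,0],[-43.3,52.8,-2,0,0,-0.037,0],[-43.3,52.8,-2,0,0,-0.037,0],[-43.3,52.8,-2,0,0,-0.037,0],[-43.3,52.8,-2,0,0,-0.037,0],[-43.3,52.8,-2,0,0,-0.037,0],[-43.3,52.8,-2,0,0,-0.037,0]]])

```text
time_s: 1.87
ee_pos: [0.5403, -0.0215, 0.2004]
eef_rot: [-3.14, 0.001, 1.35]
force: [-0.7, 1.0, 1.1]
grip_width: 0.0004
```

```bash
python3 - <<'E'
from h import *
o=ctrl.get_obs(); print({k:np.round(o[k],4) for k in("time_s","ee_pos","eef_rot","force","grip_width","qpos")})
c=cam("wrist"); cv2.imwrite("pics/w1.png",c["frame"]); 
for n,p in(("axis",[.5228,.0118,.12]),("nose",[.514,-.0272,.12]),("btn",[.5515,-.1038,.102])): print(n,np.round(proj(c,p),1))
E
```

```text
{'time_s': np.float64(1.8667), 'ee_pos': array([ 0.5403, -0.0215,  0.2004]), 'eef_rot': array([-3.1404e+00,  7.0000e-04,  1.3496e+00]), 'force': array([-0.6754,  1.003 ,  1.1451]), 'grip_width': np.float64(0.0004), 'qpos': array([-1.0730e-01,  2.6540e-01,  1.5197e+00, -6.0000e-04,  1.3578e+00,
       -1.4567e+00])}
axis [317.9 180. ]
nose [270.4 179.9]
btn [200.1 233.6]
```

View pics/w1.png

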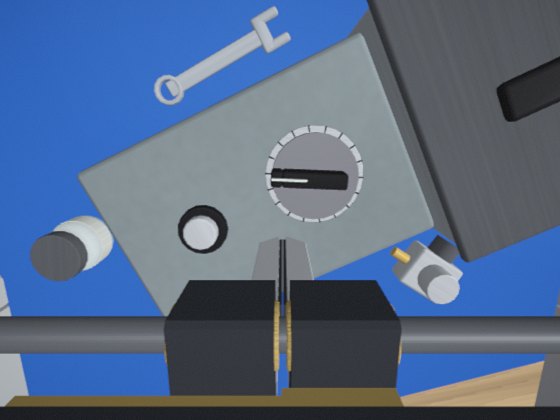

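The wrist view shows the bar from nose (271,178) to tail (348,180), the button at (201,232) and the fingertips at about (283,240). The predicted points fit to a few pixels. This view gives a finer measurement.

```bash
cat > meas.py <<'E'
from h import *
def run(c,ctr,win=60):
    g=c["frame"].max(2); hsv=cv2.cvtColor(c["frame"],cv2.COLOR_BGR2HSV)
    roi=np.zeros_like(g); cv2.circle(roi,tuple(int(x) for x in ctr),win,1,-1)
    m=((g>170)&(roi>0)).astype(np.uint8); v,u=np.nonzero(m)
    Q=np.array([ray(c,a,b,.086)[:2] for a,b in zip(u,v)])*1000
    return Q,g,roi
E
python3 - <<'E'
from meas import *
c=cam("wrist"); 
Q,g,roi=run(c,(315,173),56)
C=np.array([522.8,11.8]); 
for _ in range(4):
    d=np.linalg.norm(Q-C,axis=1); k=Q[(d>38)&(d<50)]
    A=np.c_[2*k,np.ones(len(k))]; s=np.linalg.lstsq(A,(k**2).sum(1),rcond=None)[0]; C=s[:2]; r=np.sqrt(s[2]+C@C)
print("ring c",C,r,len(k))
roi=np.zeros_like(g); cv2.circle(roi,(315,173),44,1,-1)
v,u=np.nonzero((g>150)&(roi>0)); P=np.array([ray(c,a,b,.12)[:2] for a,b in zip(u,v)])*1000
print("white line",len(P),P.mean(0),cv2.fitLine(P.astype(np.float32),cv2.DIST_HUBER,0,.01,.01).ravel())
v,u=np.nonzero((g<60)&(roi>0)); P=np.array([ray(c,a,b,.12)[:2] for a,b in zip(u,v)])*1000
print("bar",len(P),cv2.minAreaRect(P.astype(np.float32)), cv2.fitLine(P.astype(np.float32),cv2.DIST_L2,0,.01,.01).ravel())
roi=np.zeros_like(g); cv2.circle(roi,(201,232),20,1,-1)
v,u=np.nonzero((g>120)&(roi>0)); print("btn",len(u),u.mean(),v.mean(),ray(c,u.mean(),v.mean(),.102))
E
```

```text
ring c [524.19865994  11.37988114] 43.388732542871814 1282
white line 485 [502.871258    18.76445189] [4.1249621e-01 9.1095930e-01 4.9804233e+02 2.3884565e+01]
bar 1182 ((520.1461791992188, 5.002056121826172), (63.41690444946289, 15.541528701782227), 74.97338104248047) [2.8475866e-01 9.5859927e-01 5.2051105e+02 7.4595027e+00]
btn 934 199.76552462526766 232.45396145610277 [ 0.5503191  -0.10312401  0.102     ]
```

Call:
play_rows(steps=[[[0,0,3,0,0,0.04,0],[0,0,6,0,0,0.04,0],[0,0,8,0,0,0.04,0],[0,0,9,0,0,0.04,0],[0,0,9.6,0,0,0.04,0],[0,0,9.6,0,0,0.04,0],[0,0,9.6,0,0,0.04,0],[0,0,9.6,0,0,0.04,0]]])

```text
time_s: 2.63
ee_pos: [0.5405, -0.0202, 0.1063]
eef_rot: [3.14, 0.0, 1.312]
force: [-0.3, 0.4, 0.5]
grip_width: 0.0004
```

```bash
python3 - <<'E'
from h import *
o=ctrl.get_obs(); print({k:np.round(o[k],4) for k in("time_s","ee_pos","eef_rot","force","grip_width")})
c=cam("wrist"); cv2.imwrite("pics/w2.png",cv2.resize(c["frame"][130:310,180:400],None,fx=3,fy=3)); 
E
```

```text
{'time_s': np.float64(2.6333), 'ee_pos': array([ 0.5405, -0.0202,  0.1063]), 'eef_rot': array([3.1399e+00, 2.0000e-04, 1.3119e+00]), 'force': array([-0.2822,  0.389 ,  0.5065]), 'grip_width': np.float64(0.0004)}
```

View pics/w2.png

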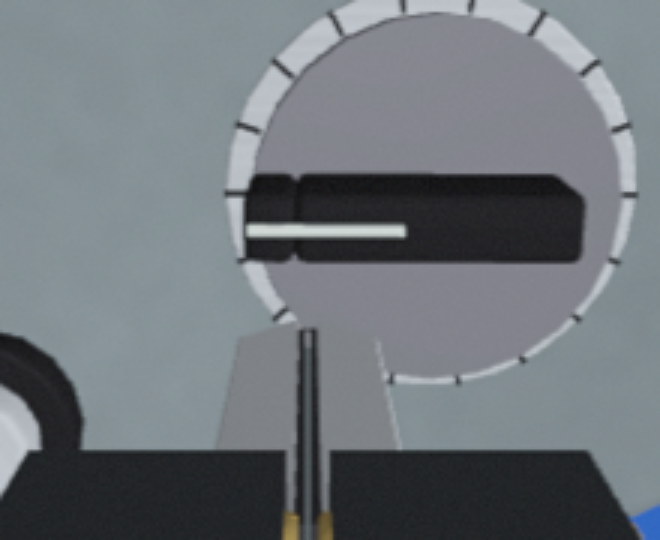

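The crop shows the bar parallel to the tool's x axis, so tool yaw 1.312 equals the bar angle. The fingertips stand clear of the bar's flank, near its nose half. Now the arc's numbers.

```bash
python3 - <<'E'
import numpy as np
A=np.array([2.64,-2.45])
for s in (1.5,):
  for f in list(range(0,44,4)):
    a=np.radians(f);c,n=np.cos(a),np.sin(a)
    print(f,np.round(A+np.array([[c,-n],[n,c]])@[-2.64,s],2),round(a,3))
E
```

```text
0 [ 0.   -0.95] 0.0
4 [-0.1  -1.14] 0.07
8 [-0.18 -1.33] 0.14
12 [-0.25 -1.53] 0.209
16 [-0.31 -1.74] 0.279
20 [-0.35 -1.94] 0.349
24 [-0.38 -2.15] 0.419
28 [-0.4  -2.36] 0.489
32 [-0.39 -2.58] 0.559
36 [-0.38 -2.79] 0.628
40 [-0.35 -3.  ] 0.698
```

Call:
play_rows(steps=[[[0,-0.5,0,0,0,0,0],[0,-0.75,0,0,0,0,0],[0,-0.95,0,0,0,0,0],[-0.05,-1.05,0,0,0,0.035,0],[-0.1,-1.14,0,0,0,0.07,0],[-0.14,-1.24,0,0,0,0.105,0],[-0.18,-1.33,0,0,0,0.14,0],[-0.22,-1.43,0,0,0,0.175,0],[-0.25,-1.53,0,0,0,0.209,0],[-0.28,-1.63,0,0,0,0.244,0],[-0.31,-1.74,0,0,0,0.279,0],[-0.33,-1.84,0,0,0,0.314,0],[-0.35,-1.94,0,0,0,0.349,0],[-0.35,-1.94,0,0,0,0.349,0],[-0.35,-1.94,0,0,0,0.349,0]]])

```text
time_s: 3.93
ee_pos: [0.5207, -0.0187, 0.1063]
eef_rot: [3.14, -0.0, 0.964]
force: [0.0, -0.8, -1.3]
grip_width: 0.0004
```

```bash
python3 - <<'E'
from h import *
o=ctrl.get_obs(); print({k:np.round(o[k],4) for k in("time_s","ee_pos","eef_rot","force","grip_width")})
c=cam("wrist"); cv2.imwrite("pics/w3.png",cv2.resize(c["frame"][130:310,180:400],None,fx=3,fy=3)); 
E
```

```text
{'time_s': np.float64(3.9333), 'ee_pos': array([ 0.5207, -0.0187,  0.1063]), 'eef_rot': array([ 3.1398e+00, -4.0000e-04,  9.6380e-01]), 'force': array([ 0.0324, -0.8138, -1.2743]), 'grip_width': np.float64(0.0004)}
```

View pics/w3.png

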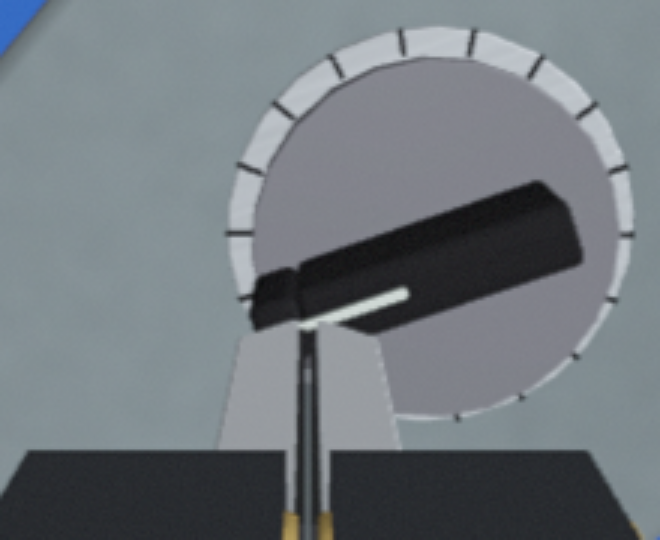

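```bash
python3 - <<'E'
from h import *
c=cam("wrist"); g=c["frame"].max(2); o=ctrl.get_obs()
print("tcp px",proj(c,o["ee_pos"]),"axis top",proj(c,[.5235,.0116,.12]),"ring c",proj(c,[.5235,.0116,.086]),"camera pos",np.linalg.inv(c["world_to_cam"])[:3,3])
W=lambda u,v,z: np.round(ray(c,180+u/3,130+v/3,z)*1000,1)
print("line",W(300,327,.12),W(408,293,.12),"edge",W(295,265,.12),W(540,180,.12),W(582,262,.12), "tip", W(245,335,.106),W(375,335,.106))
t=cam("top"); s=cam("scene")
a=cv2.resize(t["frame"][205:295,215:335],None,fx=4,fy=4,interpolation=cv2.INTER_CUBIC)
b=cv2.resize(s["frame"][150:240,270:390],None,fx=4,fy=4,interpolation=cv2.INTER_CUBIC)
cv2.imwrite("pics/ts4.png",np.vstack([a,b])[:,:][:720] if 0 else cv2.resize(np.hstack([a,b]),(800,300)))
E
```

```text
tcp px (np.float64(284.21877719650894), np.float64(238.3282674419846)) axis top (np.float64(330.0260529847865), np.float64(221.553662189455)) ring c (np.float64(323.21418837921226), np.float64(207.2370724443341)) camera pos [0.46159629 0.02098649 0.3094024 ]
line [515.7 -18.3 120. ] [522.    2.9 120. ] edge [504.8 -11.9 120. ] [517.5  35.6 120. ] [535.8  33.8 120. ] tip [514.6 -31.8 106. ] [530.2  -9.3 106. ]
```

View pics/ts4.png

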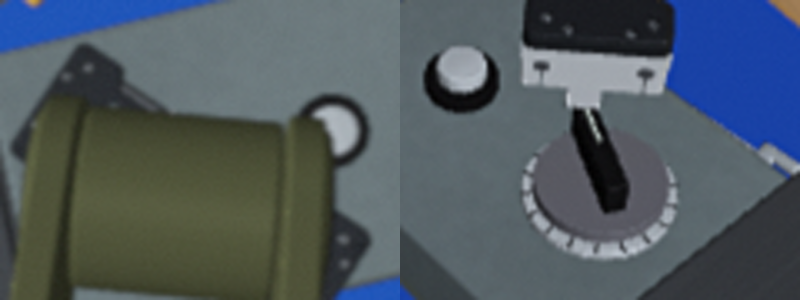

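The scene view shows the fingertips just at the nose. The bar is still at its start angle (line 73.5°, against 75° before) and the force is about 0. So the fingertip is thinner than I assumed, and it has barely reached the bar. I'll turn back to lie flat along the bar, then feel for contact.

Call:
play_rows(steps=[[[0.3,0.45,0,0,0,-0.12,0],[0.5,0.65,0,0,0,-0.24,0],[0.67,0.82,0,0,0,-0.349,0],[0.6,0.63,0,0,0,-0.349,0],[0.53,0.44,0,0,0,-0.349,0],[0.5,0.35,0,0,0,-0.349,0],[0.5,0.35,0,0,0,-0.349,0],[0.5,0.35,0,0,0,-0.349,0]]])

```text
time_s: 4.8
ee_pos: [0.5264, -0.0166, 0.1063]
eef_rot: [3.14, 0.0, 1.311]
force: [-0.6, 0.6, -0.4]
grip_width: 0.0005
```

```bash
cat > bar.py <<'E'
from h import *
o=ctrl.get_obs(); print({k:np.round(o[k],4) for k in("time_s","ee_pos","eef_rot","force","qpos")})
c=cam("wrist"); cv2.imwrite("pics/last.png",c["frame"]); g=c["frame"].max(2); S=c["frame"]
u0,v0=proj(c,[.5235,.0116,.12]); roi=np.zeros_like(g); cv2.circle(roi,(int(u0),int(v0)),46,1,-1)
tc=proj(c,o["ee_pos"])
# white line: bright pixels within 42 mm of the axis on top plane and enclosed by dark
m=((g>175)&(roi>0)).astype(np.uint8); n,l,s,ce=cv2.connectedComponentsWithStats(m)
dark=cv2.dilate((g<50).astype(np.uint8),np.ones((3,3)))
for i in range(1,n):
    if s[i,4]<15: continue
    ed=cv2.dilate((l==i).astype(np.uint8),np.ones((3,3)))-(l==i); 
    if dark[ed>0].mean()<.6: continue
    v,u=np.nonzero(l==i); P=np.array([ray(c,a,b,.12)[:2] for a,b in zip(u,v)])*1000
    f=cv2.fitLine(P.astype(np.float32),cv2.DIST_L2,0,.01,.01).ravel(); print("line",s[i,4],np.round(P.mean(0),1),"dir deg",np.degrees(np.arctan2(f[1],f[0])))
v,u=np.nonzero((g<50)&(roi>0)); P=np.array([ray(c,a,b,.12)[:2] for a,b in zip(u,v)])*1000
r=cv2.minAreaRect(P.astype(np.float32)); print("dark rect",np.round(r[0],1),np.round(r[1],1),round(r[2],1))
E
python3 bar.py
```

```text
{'time_s': np.float64(4.8), 'ee_pos': array([ 0.5264, -0.0166,  0.1063]), 'eef_rot': array([3.1398e+00, 2.0000e-04, 1.3108e+00]), 'force': array([-0.6245,  0.6375, -0.4106]), 'qpos': array([-1.0080e-01,  3.2220e-01,  1.6747e+00, -6.0000e-04,  1.1429e+00,
       -1.4114e+00])}
dark rect [520.   11.4] [51.2 17.8] 74.4
```

Call:
play_rows(steps=[[[0,-0.1,0,0,0,0,0],[0,-0.2,0,0,0,0,0],[0,-0.3,0,0,0,0,0],[0,-0.3,0,0,0,0,0]]])

```text
time_s: 5.18
ee_pos: [0.5234, -0.0158, 0.1063]
eef_rot: [3.14, 0.0, 1.311]
force: [-0.1, -0.9, -0.4]
grip_width: 0.0003
```

```bash
python3 bar.py; python3 - <<'E'
import cv2,numpy as np
from h import *
a=cv2.imread("pics/last.png")[150:310,220:400]
s=cam("scene"); u,v=proj(s,ctrl.get_obs()["ee_pos"]); print("tcp scene",u,v)
b=s["frame"][140:240,260:400]
cv2.imwrite("pics/v5.png",np.hstack([cv2.resize(a,(450,400),interpolation=cv2.INTER_CUBIC),cv2.resize(b,(350,250),interpolation=cv2.INTER_CUBIC)[:, :] if 0 else cv2.copyMakeBorder(cv2.resize(b,(350,250),interpolation=cv2.INTER_CUBIC),0,150,0,0,0)]))
E
```

```text
{'time_s': np.float64(5.1833), 'ee_pos': array([ 0.5234, -0.0158,  0.1063]), 'eef_rot': array([3.1398e+00, 3.0000e-04, 1.3111e+00]), 'force': array([-0.106 , -0.8855, -0.3607]), 'qpos': array([-9.9800e-02,  3.1590e-01,  1.6832e+00, -6.0000e-04,  1.1408e+00,
       -1.4107e+00])}
dark rect [521.5  10.2] [48.1 42.8] 34.1
tcp scene 322.21460690538004 189.83930951183788
```

View pics/v5.png

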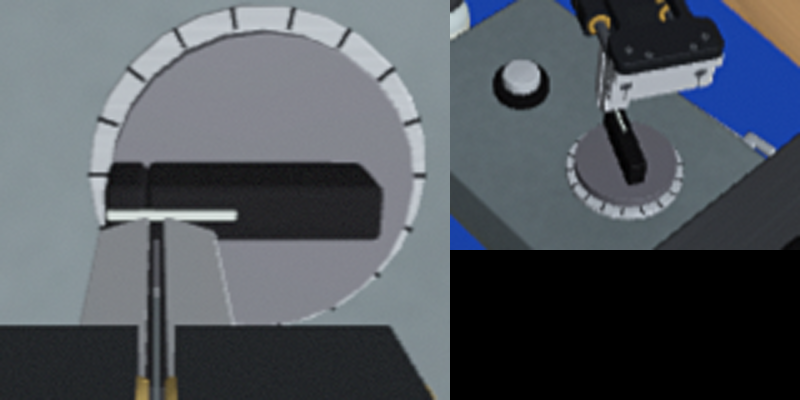

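These views show the fingertips over the bar's top, level with the white line: wrist crop tips at (158,218), scene tip about 7 px above its predicted place. So the tips are higher above the dial than the numbers say. I'll check the heights by triangulating.

```bash
python3 - <<'E'
from h import *
from scipy.optimize import least_squares
o=ctrl.get_obs(); w=cam("wrist"); s=cam("scene"); t=cam("top")
def tri(ob): 
    r=least_squares(lambda X: np.concatenate([np.subtract(proj(c,X),p) for c,p in ob]),[.53,0,.1]); return np.round(r.x,4),np.round(r.fun,1)
for n,p in (("tcp",o["ee_pos"]),("axis",[.5235,.0116,.12]),("btn",[.551,-.1035,.102])): print(n,[np.round(proj(c,p),1) for c in (w,s,t)])
# button blobs
def blob(c,ctr,r,lo):
    g=c["frame"].min(2); m=np.zeros_like(g); cv2.circle(m,ctr,r,1,-1); v,u=np.nonzero((g>lo)&(m>0)); return u.mean(),v.mean()
b=blob(s,(288,172),9,140); print("btn scene",b); t0=(314.15,243.64)
print("btn tri",tri([(s,b),(t,t0)]))
print("tip tri",tri([(w,(283,237)),(s,(325.5,183))]))
# tail top corners: wrist crop 2.5x at (362,162),(380,187)?,(378,238)
E
```

```text
tcp [array([284.1, 239. ]), array([322.2, 189.8]), array([272.1, 257.8])]
axis [array([329.5, 235.3]), array([330.5, 194.8]), array([258.4, 258.2])]
btn [array([169.4, 305.3]), array([288.3, 168. ]), array([314. , 243.9])]
btn scene (np.float64(288.59420289855075), np.float64(170.2391304347826))
btn tri (array([ 0.551 , -0.104 ,  0.0949]), array([-0.4, -0. , -0.2,  0.3]))
tip tri (array([ 0.5167, -0.0149,  0.1227]), array([-0.1,  0.2,  0.6,  0.4]))
```

The bar's top face really is under the tips. Triangulation puts the tips at z about 0.123 against the reported 0.106, so they seem to end about 17 mm short of the TCP. I'll back off sideways and feel downward gently.

Call:
play_rows(steps=[[[0,0.8,0,0,0,0,0],[0,1.6,0,0,0,0,0],[0,1.6,0.3,0,0,0,0],[0,1.6,0.6,0,0,0,0],[0,1.6,0.6,0,0,0,0]]])

```text
time_s: 5.85
ee_pos: [0.5387, -0.02, 0.0993]
eef_rot: [3.141, 0.0, 1.311]
force: [-0.6, -1.1, 0.1]
grip_width: 0.0005
```

Call:
play_rows(steps=[[[0,0,0.1,0,0,0,0],[0,0,0.2,0,0,0,0],[0,0,0.3,0,0,0,0],[0,0,0.4,0,0,0,0],[0,0,0.4,0,0,0,0]]])

```text
time_s: 6.27
ee_pos: [0.5386, -0.0199, 0.0952]
eef_rot: [3.141, 0.001, 1.311]
force: [-0.4, -0.8, -0.5]
grip_width: 0.0003
```

There is no force at z = 0.095, below the disc top of 0.097, which confirms the tips sit higher than reported. Going on in small steps.

Call:
play_rows(steps=[[[0,0,0.1,0,0,0,0],[0,0,0.2,0,0,0,0],[0,0,0.3,0,0,0,0],[0,0,0.4,0,0,0,0],[0,0,0.4,0,0,0,0]]])

```text
time_s: 6.68
ee_pos: [0.5385, -0.0199, 0.0909]
eef_rot: [-3.142, 0.001, 1.311]
force: [0.1, 0.4, -0.3]
grip_width: 0.0004
```

```bash
python3 - <<'E'
from h import *
w=cam("wrist"); s=cam("scene"); o=ctrl.get_obs(); print(o["force"],o["ee_pos"],"scene tcp",proj(s,o["ee_pos"]),"wrist",proj(w,o["ee_pos"]))
a=cv2.resize(w["frame"][150:310,200:400],(400,320),interpolation=cv2.INTER_CUBIC); b=cv2.resize(s["frame"][150:230,275:375],(400,320),interpolation=cv2.INTER_CUBIC)
cv2.imwrite("pics/v6.png",np.hstack([a,b]))
E
```

```text
[ 0.59055577 -0.27800399 -0.19792237] [ 0.53856793 -0.01997216  0.09112521] scene tcp (np.float64(314.1469207855088), np.float64(196.20502687527582)) wrist (np.float64(284.118688630412), np.float64(239.20784416350514))
```

View pics/v6.png

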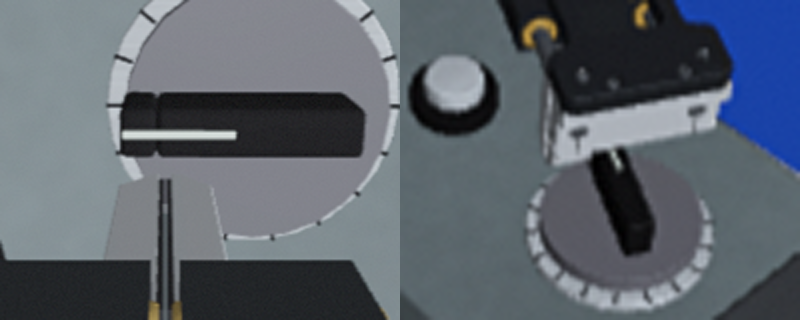

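```bash
python3 - <<'E'
from h import *
from scipy.spatial.transform import Rotation as R
w=cam("wrist"); s=cam("scene"); o=ctrl.get_obs(); r=R.from_euler("xyz",o["eef_rot"]).as_matrix(); p=o["ee_pos"]
T=lambda x,y,z:p+r@np.array([x,y,z])/1000
c=np.linalg.inv(w["world_to_cam"]); print("cam in tool mm",(r.T@(c[:3,3]-p)*1000).round(1),"cam dir",(-r.T@c[:3,2]).round(3))
sc=lambda P:((np.array(proj(s,P))-[275,150])*4+[400,0]).round()
for q in [(88,-37,-97),(88,37,-97),(88,-37,-130),(88,37,-130),(0,0,0),(0,0,-17),(0,-8,-17),(13,-8,0),(0,0,-78)]: print(q,"scenecrop",sc(T(*q)),"wrist crop",((np.array(proj(w,T(*q)))-[200,150])*2).round())
E
```

```text
cam in tool mm [  -1.   -71.3 -203.1] cam dir [-0.001  0.245  0.97 ]
(88, -37, -97) scenecrop [716. 178.] wrist crop [711. 161.]
(88, 37, -97) scenecrop [545. 211.] wrist crop [634. 533.]
(88, -37, -130) scenecrop [728. 124.] wrist crop [931. 249.]
(88, 37, -130) scenecrop [549. 159.] wrist crop [788. 726.]
(0, 0, 0) scenecrop [557. 185.] wrist crop [168. 178.]
(0, 0, -17) scenecrop [559. 163.] wrist crop [169. 198.]
(0, -8, -17) scenecrop [574. 160.] wrist crop [169. 172.]
(13, -8, 0) scenecrop [580. 201.] wrist crop [210. 154.]
(0, 0, -78) scenecrop [566.  76.] wrist crop [170. 306.]
```

Call:
play_rows(steps=[[[0,0,0.15,0,0,0,0],[0,0,0.3,0,0,0,0],[0,-0.3,0.3,0,0,0,0],[0,-0.5,0.3,0,0,0,0],[0,-0.6,0.3,0,0,0,0],[0,-0.6,0.3,0,0,0,0]]])

```text
time_s: 7.38
ee_pos: [0.5327, -0.0184, 0.0883]
eef_rot: [3.141, 0.0, 1.311]
force: [0.4, -0.1, 0.1]
grip_width: 0.0002
```

Call:
play_rows(steps=[[[0,-0.1,0,0,0,0,0],[0,-0.2,0,0,0,0,0],[0,-0.2,0,0,0,0,0]]])

```text
time_s: 7.63
ee_pos: [0.5312, -0.0183, 0.0884]
eef_rot: [3.139, 0.001, 1.311]
force: [5.2, -2.6, -1.9]
grip_width: 0.0004
```

Call:
play_rows(steps=[[[0,-0.1,0,0,0,0,0],[0,-0.2,0,0,0,0,0],[0,-0.2,0,0,0,0,0]]])

```text
time_s: 7.88
ee_pos: [0.5296, -0.0181, 0.0886]
eef_rot: [3.138, 0.001, 1.311]
force: [2.3, -2.4, -1.5]
grip_width: 0.0004
```

Contact came at 15.2 mm from the centreline (5 N), which matches a finger half-width of 8 mm. Now the arc numbers from here.

```bash
python3 - <<'E'
import numpy as np
A=np.array([2.71,-1.35])
for f in range(2,38,2):
    a=np.radians(f);c,n=np.cos(a),np.sin(a)
    print(f,np.round(A+np.array([[c,-n],[n,c]])@[-2.71,1.5],2),round(a,3))
E
```

```text
2 [-0.05  0.05] 0.035
4 [-0.1  -0.04] 0.07
6 [-0.14 -0.14] 0.105
8 [-0.18 -0.24] 0.14
10 [-0.22 -0.34] 0.175
12 [-0.25 -0.45] 0.209
14 [-0.28 -0.55] 0.244
16 [-0.31 -0.66] 0.279
18 [-0.33 -0.76] 0.314
20 [-0.35 -0.87] 0.349
22 [-0.36 -0.97] 0.384
24 [-0.38 -1.08] 0.419
26 [-0.38 -1.19] 0.454
28 [-0.39 -1.3 ] 0.489
30 [-0.39 -1.41] 0.524
32 [-0.38 -1.51] 0.559
34 [-0.38 -1.62] 0.593
36 [-0.36 -1.73] 0.628
```

Call:
play_rows(steps=[[[-0.1,-0.04,0,0,0,0.07,0],[-0.14,-0.14,0,0,0,0.105,0],[-0.18,-0.24,0,0,0,0.14,0],[-0.22,-0.34,0,0,0,0.175,0],[-0.25,-0.45,0,0,0,0.209,0],[-0.28,-0.55,0,0,0,0.244,0],[-0.31,-0.66,0,0,0,0.279,0],[-0.33,-0.76,0,0,0,0.314,0],[-0.35,-0.87,0,0,0,0.349,0],[-0.36,-0.97,0,0,0,0.384,0],[-0.38,-1.08,0,0,0,0.419,0],[-0.38,-1.19,0,0,0,0.454,0],[-0.39,-1.3,0,0,0,0.489,0],[-0.39,-1.41,0,0,0,0.524,0],[-0.38,-1.51,0,0,0,0.559,0],[-0.38,-1.62,0,0,0,0.593,0],[-0.36,-1.73,0,0,0,0.628,0],[-0.36,-1.73,0,0,0,0.628,0]]])

```text
time_s: 9.38
ee_pos: [0.5117, -0.017, 0.0886]
eef_rot: [3.138, -0.001, 0.681]
force: [0.1, -0.6, -0.3]
grip_width: 0.0002
```

```bash
python3 bar.py; python3 - <<'E'
import cv2
cv2.imwrite("pics/v7.png",cv2.resize(cv2.imread("pics/last.png")[130:310,200:420],None,fx=3,fy=3))
E
```

```text
{'time_s': np.float64(9.3833), 'ee_pos': array([ 0.5117, -0.017 ,  0.0886]), 'eef_rot': array([ 3.1384e+00, -1.0000e-03,  6.8140e-01]), 'force': array([ 0.1338, -0.5857, -0.3052]), 'qpos': array([-0.1039,  0.3132,  1.7329, -0.0018,  1.0926, -0.7844])}
line 103 [509.7   1.8] dir deg 34.51254
dark rect [521.6  13.8] [48.6 17.8] 34.5
```

View pics/v7.png

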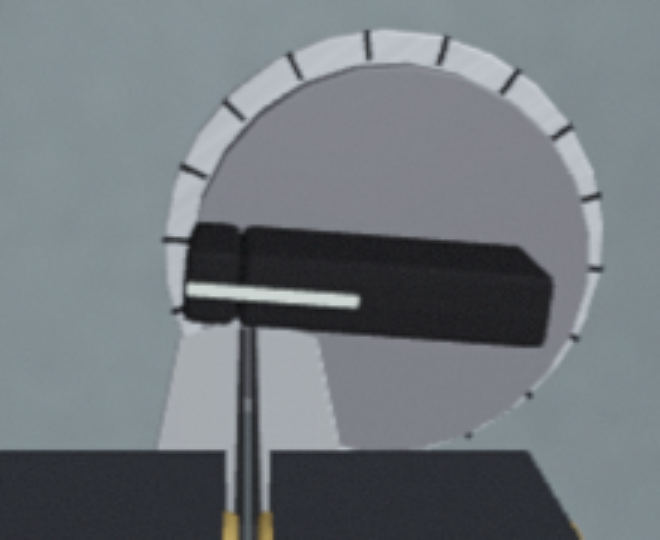

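The bar now reads 34.5°, which is 40° from the 75° start: two clicks, and it snapped on ahead of the finger by itself. Same arc again for the next two.

Call:
play_rows(steps=[[[-0.1,-0.17,0,0,0,0.07,0],[-0.14,-0.27,0,0,0,0.105,0],[-0.18,-0.37,0,0,0,0.14,0],[-0.22,-0.47,0,0,0,0.175,0],[-0.25,-0.58,0,0,0,0.209,0],[-0.28,-0.68,0,0,0,0.244,0],[-0.31,-0.79,0,0,0,0.279,0],[-0.33,-0.89,0,0,0,0.314,0],[-0.35,-1.0,0,0,0,0.349,0],[-0.36,-1.1,0,0,0,0.384,0],[-0.38,-1.21,0,0,0,0.419,0],[-0.38,-1.32,0,0,0,0.454,0],[-0.39,-1.43,0,0,0,0.489,0],[-0.39,-1.54,0,0,0,0.524,0],[-0.38,-1.64,0,0,0,0.559,0],[-0.38,-1.75,0,0,0,0.593,0],[-0.36,-1.86,0,0,0,0.628,0],[-0.36,-1.86,0,0,0,0.628,0]]])

```text
time_s: 10.93
ee_pos: [0.4971, -0.0048, 0.0885]
eef_rot: [3.14, -0.002, 0.055]
force: [0.4, 0.2, -0.6]
grip_width: 0.0005
```

```bash
python3 bar.py
```

```text
{'time_s': np.float64(10.9333), 'ee_pos': array([ 0.4971, -0.0048,  0.0885]), 'eef_rot': array([ 3.1397e+00, -2.3000e-03,  5.5200e-02]), 'force': array([ 0.4434,  0.2034, -0.5774]), 'qpos': array([-8.2400e-02,  2.8280e-01,  1.7735e+00, -1.7000e-03,  1.0827e+00,
       -1.3680e-01])}
line 109 [507.   12.9] dir deg -5.5314093
dark rect [523.8  14.3] [17.4 48.9] 84.6
```

The bar now reads -5.5°, 80° from the start: four clicks, with no force on the finger. I'll back away sideways, lift, and go above the button.

Call:
play_rows(steps=[[[0,0.6,0,0,0,0,0],[0,1.2,0,0,0,0,0],[0,1.2,-2,0,0,0,0],[0,1.2,-4,0,0,0,0],[2.4,5,-5,0,0,0,0],[4.8,8,-5,0,0,0,0],[4.8,10.2,-5,0,0,0,0],[4.8,10.2,-5,0,0,0,0],[4.8,10.2,-5,0,0,0,0],[4.8,10.2,-5,0,0,0,0]]])

```text
time_s: 11.82
ee_pos: [0.5505, -0.1038, 0.1387]
eef_rot: [3.14, -0.002, 0.057]
force: [-0.2, 0.2, -0.3]
grip_width: 0.0004
```

```bash
python3 bar.py; python3 - <<'E'
import cv2
cv2.imwrite("pics/v8.png",cv2.resize(cv2.imread("pics/last.png")[60:330,150:510],None,fx=2,fy=2))
E
```

```text
{'time_s': np.float64(11.8167), 'ee_pos': array([ 0.5505, -0.1038,  0.1387]), 'eef_rot': array([ 3.14e+00, -2.00e-03,  5.73e-02]), 'force': array([-0.1963,  0.2427, -0.2643]), 'qpos': array([-2.5120e-01,  3.5810e-01,  1.5453e+00, -1.0000e-03,  1.2358e+00,
       -3.0820e-01])}
line 108 [505.4  13. ] dir deg -5.476353
dark rect [522.5   9.4] [15.9 52.9] 84.6
```

View pics/v8.png

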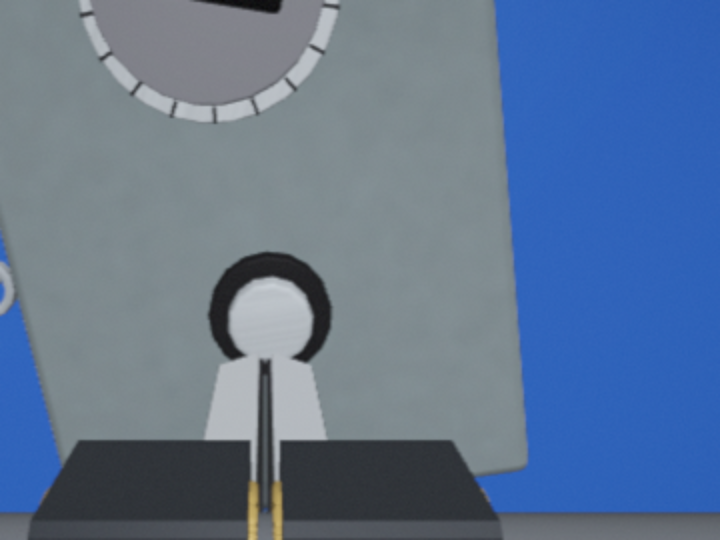

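The wrist view shows the button centred under the tips, and the dial line still reads -5.5° with the finger gone. I'll descend and press with force checks.

Call:
play_rows(steps=[[[0,0,2,0,0,0,0],[0,0,3.5,0,0,0,0],[0,0,4.4,0,0,0,0],[0,0,4.8,0,0,0,0],[0,0,4.8,0,0,0,0]]])

```text
time_s: 12.28
ee_pos: [0.5504, -0.103, 0.0904]
eef_rot: [3.14, -0.001, 0.059]
force: [-0.2, 0.1, 0.7]
grip_width: 0.0002
```

Call:
play_rows(steps=[[[0,0,0.15,0,0,0,0],[0,0,0.3,0,0,0,0],[0,0,0.45,0,0,0,0],[0,0,0.6,0,0,0,0],[0,0,0.6,0,0,0,0]]])

```text
time_s: 12.7
ee_pos: [0.5503, -0.103, 0.0843]
eef_rot: [3.14, -0.001, 0.059]
force: [0.0, 1.1, 0.6]
grip_width: 0.0005
```

Call:
play_rows(steps=[[[0,0,0.1,0,0,0,0],[0,0,0.2,0,0,0,0],[0,0,0.3,0,0,0,0],[0,0,0.4,0,0,0,0],[0,0,0.4,0,0,0,0]]])

```text
time_s: 13.12
ee_pos: [0.5503, -0.103, 0.0801]
eef_rot: [3.14, -0.001, 0.059]
force: [-0.5, -0.6, -0.4]
grip_width: 0.0004
```

Call:
play_rows(steps=[[[0,0,0.1,0,0,0,0],[0,0,0.2,0,0,0,0],[0,0,0.2,0,0,0,0]]])

```text
time_s: 13.37
ee_pos: [0.5503, -0.1029, 0.078]
eef_rot: [3.14, -0.001, 0.059]
force: [-0.6, -0.5, 0.2]
grip_width: 0.0003
```

Call:
play_rows(steps=[[[0,0,0.1,0,0,0,0],[0,0,0.2,0,0,0,0],[0,0,0.2,0,0,0,0]]])

```text
time_s: 13.62
ee_pos: [0.5503, -0.103, 0.076]
eef_rot: [3.14, -0.001, 0.059]
force: [-1.1, 0.4, 2.5]
grip_width: 0.0002
```

Call:
play_rows(steps=[[[0,0,0.1,0,0,0,0],[0,0,0.2,0,0,0,0],[0,0,0.3,0,0,0,0],[0,0,0.3,0,0,0,0]]])

```text
time_s: 13.95
ee_pos: [0.5504, -0.103, 0.0729]
eef_rot: [3.14, -0.001, 0.059]
force: [-1.0, 1.1, 4.1]
grip_width: 0.0007
```

Call:
play_rows(steps=[[[0,0,0.1,0,0,0,0],[0,0,0.2,0,0,0,0],[0,0,0.2,0,0,0,0]]])

```text
time_s: 14.2
ee_pos: [0.5504, -0.103, 0.0717]
eef_rot: [3.14, -0.002, 0.059]
force: [-4.9, 0.5, 12.0]
grip_width: 0.0001
```

Call:
play_rows(steps=[[[0,0,0.15,0,0,0,0],[0,0,0.15,0,0,0,0]]])

```text
time_s: 14.37
ee_pos: [0.5505, -0.103, 0.0716]
eef_rot: [3.14, -0.002, 0.059]
force: [-8.9, 1.4, 18.5]
grip_width: 0.0007
```

Call:
play_rows(steps=[[[0,0,-0.5,0,0,0,0],[0,0,-1.2,0,0,0,0],[0,0,-3,0,0,0,0],[0,0,-6,0,0,0,0],[0,0,-10,0,0,0,0],[0,0,-12,0,0,0,0],[0,10,-12,0,0,0,0],[0,10,-12,0,0,0,0],[-6,14,-12,0,0,0,0],[-6,14,-12,0,0,0,0],[-6,14,-12,0,0,0,0],[-6,14,-12,0,0,0,0]]])

```text
time_s: 15.37
ee_pos: [0.4976, -0.2474, 0.1918]
eef_rot: [3.14, -0.002, 0.056]
force: [0.6, -0.5, -0.6]
grip_width: 0.0001
```

```bash
python3 - <<'E'
from h import *
o=ctrl.get_obs(); print(o["time_s"],o["ee_pos"],o["force"])
t=cam("top"); s=cam("scene")
cv2.imwrite("pics/f.png",np.hstack([cv2.resize(t["frame"][160:345,190:420],(400,322),interpolation=cv2.INTER_CUBIC),cv2.resize(s["frame"][110:340,225:410],(320,398),interpolation=cv2.INTER_CUBIC)[:322]]))
E
```

```text
15.3667 [ 0.49764976 -0.2474331   0.19181565] [ 0.5606396  -0.52394212 -0.55587327]
```

View pics/f.png

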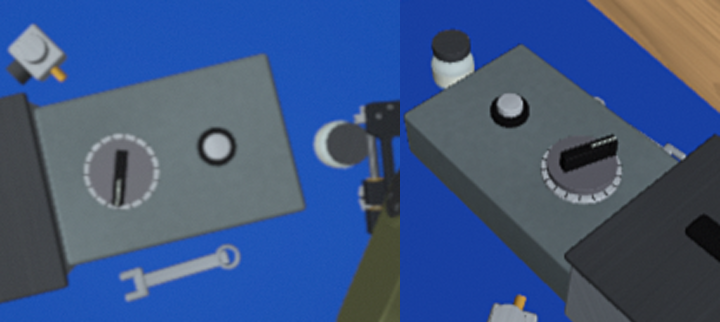

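The final views show the pointer toward the robot, the button up, and the jar, spanner and carburettor where they were. The press fits a 6 mm travel: force rose from z ≈ 0.0777 and stalled at 0.0716 with 18 N. Handing in.

```bash
python3 -c "
from station import ctrl
print(ctrl.hand_in())"
```

```text
the job is handed in; nothing more can be done
None
```

The timer dial is set four clicks on, the start button has been pressed and released, and the job is handed in. The arm was clear after about 15 s of the 45 s allowed.

- **Dial:** I pushed the pointer clockwise with the shut fingertips in two arcs of two clicks each. The pointer line went from about 75° to 34.5° and then to -5.5°, so it turned about 80°. It read the same after the finger left.
- **Button:** The force rose with the spring from z ≈ 0.078, then stopped moving at 0.0716 with 18.5 N. That fits the full 6 mm of travel. I lifted off, and the last pictures show the button up.
- **Loose things:** The jar, spanner and carburettor look unmoved in the last pictures.

**Check that disagreed:** The fingertips sat higher than the reported tool position, by about 17 mm in the pictures and about 25 mm at the button. Because of this, my first push passed above the pointer without touching it. I found the real heights by feeling for contact.

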